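# Make up two forging kits from the iron stock

## Task

Make up the two kits for the forge. In the long tray lay the drilled bar and the plain short bar flat and end to end along the tray's centre line, ends nearly touching at the middle of the tray, the drilled one towards the end with the tab, then lay the long bar flat on top of both, in line and centred over the joint. In the square tray lay the large ring flat in the middle and stand the round stub upright on the tray floor inside it; leave the small ring where it lies.

Things in the scene. Friction and masses are not known exactly. Their poses are not given: they have to be found in the camera images.
- drilled_bar_mid (a point): Dark steel bar lying flat, 36 mm wide, 25 mm high, 70 mm long, with an 18 mm round hole right through its middle from top to bottom (about 0.45 kg). One of the two lower bars. Point: its centre, half-way up; x along its length, z up.
- plain_bar_mid (a point): Dark steel bar lying flat, 36 mm wide, 25 mm high, 70 mm long, without a hole (about 0.5 kg). Point: its centre, half-way up; x along its length, z up.
- long_bar_mid (a point): Dark steel bar lying flat, 36 mm wide, 25 mm high, 100 mm long, without a hole (about 0.7 kg). Goes on top. Point: its centre, half-way up; x along its length, z up.
- large_ring_mid (a point): Dark steel ring lying flat, 60 mm outside, 44 mm inside diameter, 18 mm high (about 0.2 kg). Point: its centre, half-way up; z is the ring's axis.
- small_ring_mid (a point): Smaller dark steel ring lying flat, 42 mm outside, 28 mm inside diameter, 18 mm high. Not part of either kit: it stays where it is. Point: its centre, half-way up.
- stub_mid (a point): Round dark steel stub standing upright, 24 mm diameter, 50 mm high (about 0.2 kg). Point: its centre, half-way up; z along its axis.
- long_tray: Fixed rectangular sheet-metal tray on the bench, 170 mm (x) by 110 mm (y) outside, floor 3 mm thick (its top 3 mm above the origin), low lip 4 mm thick all round whose top is 9 mm above the bench. A flat tab, 25 mm long, 40 mm wide and 6 mm high, sticks out in the middle of one short end. Origin: centre of the underside, at bench height; x along its length towards the end with the tab, z up.
- square_tray: Fixed square sheet-metal tray on the bench, 130 by 130 mm outside, floor 3 mm thick, the same lip (4 mm thick, top 9 mm above the bench), no tab. Origin: centre of the underside, at bench height; z up.
Mind the look-alikes: they are no part of the job. What is shaped like the part that bears plain_bar_mid but pink or red is not meant. Leave any turquoise look-alike of the part that bears drilled_bar_mid alone.

How it is judged:
At the end, for the whole second after the job is handed in: Short bars flat on the long tray's floor, centres 25-49 mm from its middle (drilled at tab side), gap < 12 mm; long bar flat on both; all within 12 mm of place, 0.18 rad in line. Ring flat within 18 mm of square tray's centre, stub upright on the floor inside it. Small ring within 20 mm. At rest (x of drilled_bar_mid in the frame of long_tray between 0.025 and 0.049 m and y of drilled_bar_mid in the frame of long_tray between -0.012 and 0.012 m and z of drilled_bar_mid in the frame of long_tray between 0.0115 and 0.0195 m and angle between the x axis of each of drilled_bar_mid, plain_bar_mid, long_bar_mid and the x axis of long_tray, either way round below 0.18 rad and angle between the z axis of each of drilled_bar_mid, plain_bar_mid, long_bar_mid and the z axis of long_tray, either way round below 0.1 rad and x of plain_bar_mid in the frame of long_tray between -0.049 and -0.025 m and y of plain_bar_mid in the frame of long_tray between -0.012 and 0.012 m and z of plain_bar_mid in the frame of long_tray between 0.0115 and 0.0195 m and horizontal distance between drilled_bar_mid and plain_bar_mid below 0.082 m and x of long_bar_mid in the frame of long_tray between -0.012 and 0.012 m and y of long_bar_mid in the frame of long_tray between -0.012 and 0.012 m and z of long_bar_mid in the frame of long_tray between 0.0365 and 0.0445 m and horizontal distance between large_ring_mid and square_tray below 0.018 m and z of large_ring_mid in the frame of square_tray between 0.008 and 0.016 m and horizontal distance between stub_mid and large_ring_mid below 0.014 m and z of stub_mid in the frame of square_tray between 0.024 and 0.032 m and angle between the z axis of each of stub_mid, large_ring_mid and the z axis of square_tray, either way round below 0.1 rad and distance of small_ring_mid from where it was at the start of the episode below 0.02 m and linear speed of each of drilled_bar, plain_bar, long_bar, large_ring, stub below 0.02 m/s); the robot touches nothing.
It fails at once if the small ring is moved more than 20 mm from where it lay (distance of small_ring_mid from where it was at the start of the episode above 0.02 m).
It also fails if it takes over 131 s, if anything falls off the work surface, if the arm or the gripper's body presses on something with over 40 N, if the wrist force passes 120 N, or if a joint passes its speed limit or range.

## Robot

A 6-joint arm with a two-finger parallel gripper is mounted at the origin on the work surface. World frame = base frame: x ahead of the robot, y to its left, z up, the work surface at z = 0. Lengths are in m, angles in rad, forces in N, time in s.
With the tool pointing down it reaches from about 0.3 to 0.875 m from the base axis. Payload 6.4 kg.
Tool frame: the origin (TCP) lies midway between the tips of the shut fingers; the grasp point (between the pads) lies 19 mm behind it (robot.pinch_z is the distance from the TCP to the grasp point, in m); z points along the fingers, y is the line along which they close (so a half turn about z gives the same grasp; the last joint's range is limited). The gripper opens to 85 mm and grips with 20 to 120 N. Pads are 22 mm wide; open, the fingers measure 114 mm over their backs; the gripper's body (76 mm by 85 mm) begins 54 mm behind the grasp point. The pads swing forward as they close: fully open they stand 13 mm farther back than shut.
Start: joints at [1.13, 0.181, 1.607, -0, 1.354, -0.206], TCP at [0.134, 0.559, 0.231] pointing down, gripper open.
Joint ranges: [-2.99, 2.99], [-0.89, 2.07], [0.3, 2.58], [-1.14, 4.28], [0, 2.63], [-3.12, 3.12]. Speed limits (rad/s): [2.57, 2.57, 3.01, 3.14, 3.14, 3.14].

## Interface

Orientations are given as a rotation vector (axis times angle).
In Python, from workcell import robot, cams, nets gives the robot as it stands.
- The arm moves only by the tool arm_command, never from a script. Its argument "motion" is a list of rows, each a list of 3 entries, a list of its own where there are three numbers: the turn, a rotation vector about the tool's x, y, z in degrees, then the shift along the tool's x, y, z in m, then the opening, from -1 (shut) to 1 (fully open), so that 0 is half open. A call has exactly 10 rows; each row shifts and turns the commanded pose from where the row before left it, along the tool's axes as they then stand; what a row does not reach is not made up. A row lasts 1/8 s, in which the tool goes at most 62.5 mm and 10.7 degrees, less where a joint would pass 70% of its speed; a pose out of reach is approached as far as the arm can. A call with a gripper value outside its range is refused whole. The fingers move at their own pace and stop on an object; "squeeze" is the grip in N (left out, the last holds). Time passes only in rows, so rows that do not move let the fingers close, or fill a call up. It gives the time, the measured TCP pose, the force, the opening and the grip force at its end, in the units of the state.
- robot.state(): the state, without advancing time (a new reading comes with each control period).
- cams.read_camera(name): name is "scene" or "top"; returns a dict with "image" (400x640x3 uint8, red, green, blue), "vertical_fov" (degrees; the focal length in pixels is half the picture's height over the tangent of half this angle, whatever the lens; pixels are square), "cx", "cy" (the principal point, pixels), "view" (4x4, takes a point from world to camera coordinates). Camera axes: x right, y down, z forward; pixel columns grow to the right and rows downward; lengths in m; the calibration is good to about 2 mm. A picture is of the moment at which its call begins. There is no depth.
- robot.job_done(): hands the job in; it is judged then, once.
Trained networks look in a picture, given as the dict that the camera call returned (one of the last four; its "shot" number tells which), for a name from the list of things; names that differ only in an ending like _2 or _b are one class to them, and where a whole thing is asked for, a point or a joint stands for the part that bears it (a point fixed in the world has none). Each returns a list of dicts, best first, with "score" (0 to 1); they miss things now and then, are a little off and sometimes report something else, mostly with a low value. They report only what shows in the picture. A call takes as long as a camera call. They do not tell look-alikes from the thing itself.
- nets.recognise(picture, thing): "at" ([column, row] in pixels, amid what is visible of it).
- nets.regions_of(picture, thing): "pixels" (400x640 bool, what is visible of it) and "at" ([column, row] in pixels, amid what is visible of it).
The state is a dict: "time_s": time; "joint_pos": joint angles; "dq": joint speeds; "effort": joint torques, N m; "tcp_pos": TCP position; "orientation": TCP orientation; "contact_force": force on the tool from outside, world axes, zero at the start; "wrist_torque": the same for the moment, N m; "grip_width": finger opening in m; "grasp_force": force on a finger pad.
Only numpy, scipy, OpenCV 4.12 (cv2) and the standard library are available. Lean on these libraries where they do the work, as an engineer would, in place of code of your own. Each camera call takes 0.05 s, during which the arm holds its last target. There are 200 camera calls.

## Working session

There is one attempt and no reset: what is moved stays moved. The work goes in short steps, Python scripts to look and compute and a tool call to move; the robot and the scene stay as the last step left them, time stands still between calls to the robot, and variables do not carry over. Pictures are saved under pics/ and viewed, at most 14 in all, crops included, and the job is handed in when it is done.

Besides the shell and the picture viewer there is one more tool, called after "Emit:" by a JSON object that holds its "fn" and its "kwargs". arm_command: Moves the arm, as the interface text tells. Its arguments: {"type":"object","properties":{"motion":{"type":"array"},"squeeze":{"type":"number"}},"required":["motion"]}

```bash
mkdir -p pics; ls; cat > look.py <<'E'
import numpy as np, cv2
from workcell import robot, cams, nets
E
python3 - <<'E'
from look import *
print(robot.state())
for n in ("top","scene"):
    p=cams.read_camera(n); cv2.imwrite(f"pics/{n}0.png",p["image"][:,:,::-1])
    print(n,p["vertical_fov"],p["cx"],p["cy"],p["view"].round(4).tolist())
    for t in ["drilled_bar_mid","plain_bar_mid","long_bar_mid","large_ring_mid","small_ring_mid","stub_mid","long_tray","square_tray"]:
        print(t,[(round(r["score"],2),np.round(r["at"]).tolist(), int(r["pixels"].sum())) for r in nets.regions_of(p,t)[:4]])
E
```

```text
pics
{'time_s': 0.0, 'joint_pos': array([ 1.12968502e+00,  1.81525077e-01,  1.60798526e+00, -2.90977523e-05,
        1.35377736e+00, -2.06288421e-01]), 'dq': array([-0.00109186,  0.00075401,  0.00039355, -0.00016828,  0.00060312,
       -0.0016562 ]), 'effort': array([-4.05310857e-05, -4.44869184e+01, -3.51339555e+01, -2.80816130e-04,
        8.75629135e-03,  1.24048483e-05]), 'tcp_pos': array([0.13353797, 0.55872898, 0.23040411]), 'orientation': array([-3.67942099e-01, -3.11945484e+00,  2.53806034e-03]), 'contact_force': array([ 0.41151009,  0.3481926 , -0.28049211]), 'wrist_torque': array([-0.01093602,  0.04338245, -0.01191745]), 'grasp_force': 0.0, 'grip_width': 0.0850627406457684}
top 50.03175481081102 321.3320368596216 200.25583350459735 [[-0.0206, -0.9998, 0.0002, -0.0004], [-0.9784, 0.0201, -0.2055, 0.4819], [0.2055, -0.0044, -0.9787, 1.0216], [0.0, 0.0, 0.0, 1.0]]
drilled_bar_mid [(0.73, [265.0, 209.0], 372), (0.64, [248.0, 270.0], 488)]
plain_bar_mid [(0.79, [271.0, 160.0], 445), (0.67, [236.0, 134.0], 423), (0.65, [307.0, 242.0], 424)]
long_bar_mid [(0.58, [319.0, 148.0], 509)]
large_ring_mid [(0.52, [362.0, 158.0], 306)]
small_ring_mid [(0.43, [316.0, 199.0], 144)]
stub_mid []
long_tray [(0.79, [196.0, 211.0], 2888)]
square_tray [(0.91, [444.0, 206.0], 2569)]
scene 51.416728097058694 317.35980572051915 197.8303791536614 [[0.2869, 0.9579, 0.0077, -0.1447], [0.6113, -0.1769, -0.7714, -0.2649], [-0.7376, 0.226, -0.6363, 1.2852], [0.0, 0.0, 0.0, 1.0]]
drilled_bar_mid [(0.83, [361.0, 152.0], 432), (0.81, [371.0, 193.0], 433)]
plain_bar_mid [(0.77, [315.0, 177.0], 421), (0.67, [388.0, 230.0], 552), (0.62, [448.0, 243.0], 783)]
long_bar_mid [(0.97, [331.0, 253.0], 938)]
large_ring_mid [(0.72, [268.0, 263.0], 578)]
small_ring_mid [(0.69, [319.0, 202.0], 262)]
stub_mid [(0.53, [252.0, 206.0], 234)]
long_tray [(0.75, [436.0, 184.0], 2207)]
square_tray [(0.9, [159.0, 233.0], 2985)]
```

View pics/top0.png

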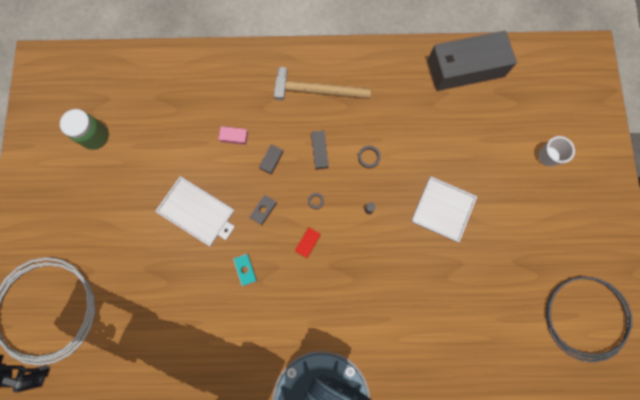

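View pics/scene0.png

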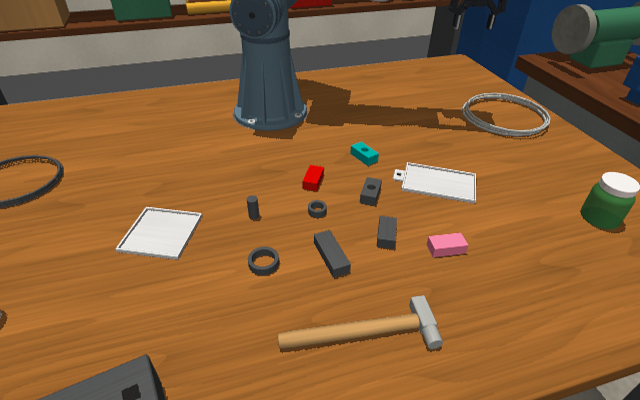

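```bash
cat >> look.py <<'E'
from scipy.optimize import minimize
def boxpts(L,W,H):
    return np.array([[sx*L/2,sy*W/2,z] for sx in(-1,1) for sy in(-1,1) for z in(0,H)])
def cyl(D,H):
    a=np.linspace(0,2*np.pi,40,endpoint=False); c=np.c_[np.cos(a),np.sin(a)]*D/2
    return np.vstack([np.c_[c,0*a],np.c_[c,0*a+H]])
SH=dict(drilled=[boxpts(.07,.036,.025)],plain=[boxpts(.07,.036,.025)],long=[boxpts(.1,.036,.025)],
 large=[cyl(.06,.018)],small=[cyl(.042,.018)],stub=[cyl(.024,.05)],
 ltray=[boxpts(.17,.11,.009),boxpts(.025,.04,.006)+[.0975,0,0]],stray=[boxpts(.13,.13,.009)])
def foc(p): return 200/np.tan(np.radians(p["vertical_fov"])/2)
def proj(p,X):
    c=np.c_[X,np.ones(len(X))]@p["view"].T; f=foc(p)
    return np.c_[p["cx"]+f*c[:,0]/c[:,2],p["cy"]+f*c[:,1]/c[:,2]]
def ray(p,uv,z):
    d=np.array([(uv[0]-p["cx"])/foc(p),(uv[1]-p["cy"])/foc(p),1]); R=p["view"][:3,:3]; o=-R.T@p["view"][:3,3]; d=R.T@d
    return o+d*(z-o[2])/d[2]
def soft(p):
    i=p["image"].astype(float); s=(i.max(2)-i.min(2))/(i.max(2)+1)
    return np.clip((.5-s)/.3,0,1)
def place(k,q,z0=0):
    c,s=np.cos(q[2]),np.sin(q[2]); R=np.array([[c,-s,0],[s,c,0],[0,0,1]])
    return [P@R.T+[q[0],q[1],z0] for P in SH[k]]
def render(p,k,q,box,z0):
    x0,y0,w,h=box; S=4; m=np.zeros((h*S,w*S),np.uint8)
    for P in place(k,q,z0):
        hull=cv2.convexHull(proj(p,P).astype(np.float32))[:,0]
        cv2.fillConvexPoly(m,np.round(((hull+.5-[x0,y0])*S-.5)*16).astype(np.int32),1,shift=4)
    m=cv2.resize(m.astype(np.float32),(w,h),interpolation=cv2.INTER_AREA)
    return cv2.GaussianBlur(m,(0,0),.7)
def fit(pics,k,q0,z0=0,pad=6):
    data=[]
    for p in pics:
        uv=np.vstack([proj(p,P) for P in place(k,q0,z0)]); a=np.floor(uv.min(0)).astype(int)-pad; b=np.ceil(uv.max(0)).astype(int)+pad
        box=(a[0],a[1],b[0]-a[0],b[1]-a[1]); m=soft(p)[a[1]:b[1],a[0]:b[0]]
        if k in("large","small","drilled"):   # fill the hole
            t=(m>.5).astype(np.uint8); cs,_=cv2.findContours(t,cv2.RETR_EXTERNAL,cv2.CHAIN_APPROX_NONE)
            f=np.zeros_like(t); cv2.drawContours(f,cs,-1,1,-1); er=cv2.erode(f,np.ones((3,3),np.uint8)); m=np.maximum(m,er)
        data.append((p,box,m))
    cost=lambda q:sum(((render(p,k,q,b,z0)-m)**2).sum() for p,b,m in data)
    best=None
    yaws=[q0[2]] if k in("large","small","stub") else q0[2]+np.array([-.3,0,.3])
    for y in yaws:
        s=np.array([[q0[0],q0[1],y]]+[[q0[0]+.012*(i==0),q0[1]+.012*(i==1),y+.2*(i==2)] for i in range(3)])
        r=minimize(cost,s[0],method="Nelder-Mead",options=dict(initial_simplex=s,xatol=1e-4,fatol=1e-3,maxiter=300))
        if best is None or r.fun<best.fun: best=r
    return best.x,best.fun,sum(m.sum() for _,_,m in data)
E
cat > m1.py <<'E'
from look import *
T,S=cams.read_camera("top"),cams.read_camera("scene")
px=dict(drilled=((263,209),(252,226),(275,196)),plain=((271,159),(263,166),(279,153)),long=((319,150),(318,133),(321,167)),
 large=((369,157),)*3,small=((316,201),)*3,stub=((370,208),)*3,ltray=((195,211),(170,195),(226,231)),stray=((445,209),(430,180),(476,191)))
ov={0:T["image"].copy(),1:S["image"].copy()}
big=[cv2.resize(v,None,fx=4,fy=4,interpolation=cv2.INTER_CUBIC) for v in ov.values()]
for k,(c,a,b) in px.items():
    g=ray(T,c,.01); d=ray(T,b,.01)-ray(T,a,.01); q0=np.array([g[0],g[1],np.arctan2(d[1],d[0]) if a!=b else 0.])
    out=[]
    for pics in ([T,S],[T],[S]):
        q,f,n=fit(pics,k,q0); out.append((np.round(q[:2],4).tolist(),round(np.degrees(q[2]),1),round(f/n,3)))
        if len(pics)==2:
            for i,p in enumerate((T,S)):
                for P in place(k,q):
                    h=cv2.convexHull(proj(p,P).astype(np.float32))[:,0]; cv2.polylines(big[i],[np.round((h+.5)*4-.5).astype(np.int32)],True,(0,255,0),1)
    print(k,out)
cv2.imwrite("pics/o.png",np.vstack([cv2.resize(big[0][480:1040,600:1960],(800,330))[:,:,::-1],cv2.resize(big[1][560:1160,440:1960],(800,270),interpolation=cv2.INTER_AREA)[:,:,::-1]]))
E
python3 m1.py
```

```text
drilled [([0.4661, 0.1404], np.float64(-33.4), np.float64(0.072)), ([0.4687, 0.1414], np.float64(-34.3), np.float64(0.03)), ([0.463, 0.1409], np.float64(-32.8), np.float64(0.026))]
plain [([0.601, 0.1207], np.float64(-27.1), np.float64(0.086)), ([0.6053, 0.1215], np.float64(-27.1), np.float64(0.079)), ([0.5985, 0.1216], np.float64(-27.6), np.float64(0.036))]
long [([0.6241, -0.0076], np.float64(-175.4), np.float64(0.057)), ([0.6287, -0.0077], np.float64(-175.1), np.float64(0.042)), ([0.6218, -0.0072], np.float64(-175.0), np.float64(0.036))]
large [([0.6036, -0.1389], np.float64(3.3), np.float64(0.075)), ([0.6075, -0.1397], np.float64(11.9), np.float64(0.065)), ([0.6015, -0.1387], np.float64(9.4), np.float64(0.044))]
small [([0.4871, 0.0043], np.float64(5.9), np.float64(0.1)), ([0.4897, 0.0042], np.float64(7.8), np.float64(0.062)), ([0.4844, 0.0044], np.float64(6.1), np.float64(0.058))]
stub [([0.4622, -0.1333], np.float64(10.6), np.float64(0.168)), ([0.4653, -0.1338], np.float64(2.0), np.float64(0.184)), ([0.458, -0.1331], np.float64(16.1), np.float64(0.097))]
ltray [([0.4686, 0.3189], np.float64(-123.4), np.float64(0.036)), ([0.4712, 0.3194], np.float64(-122.8), np.float64(0.023)), ([0.4654, 0.32], np.float64(-123.0), np.float64(0.011))]
stray [([0.4601, -0.3287], np.float64(-115.7), np.float64(0.028)), ([0.4632, -0.3288], np.float64(-116.0), np.float64(0.019)), ([0.4579, -0.3289], np.float64(-115.7), np.float64(0.009))]
```

View pics/o.png

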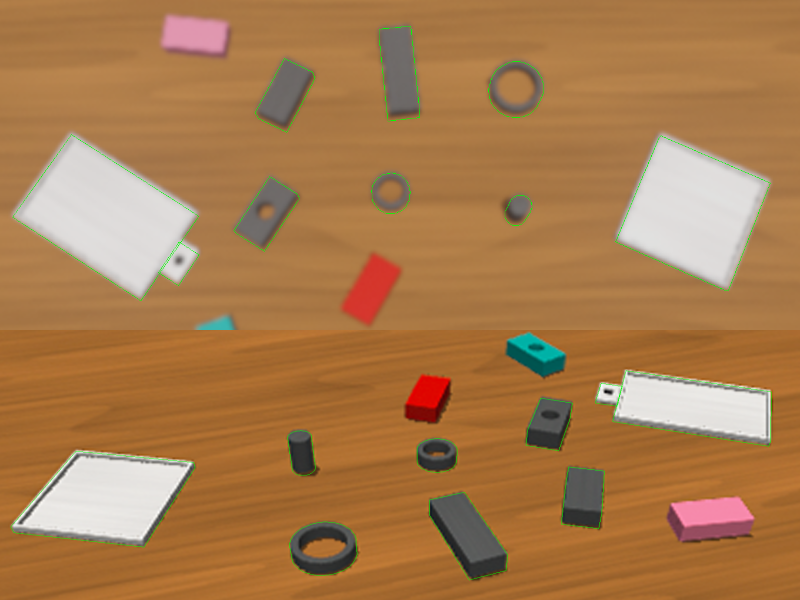

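The overlays sit on every part: drilled bar at top (263,209), plain bar (271,159), long bar (319,150), large ring (369,157), small ring (316,201), stub (370,208), and the tray tab at (226,231). The two cameras agree to about ±3 mm, so I'll plan the chain of moves from these fits.

```bash
cat > plan.py <<'E'
import numpy as np, sys
from scipy.spatial.transform import Rotation as R
def delta(p,yaw,t,yt):
    turn=-(yt-yaw); a=np.radians(yt); y=np.array([np.cos(a),np.sin(a)]); x=np.array([-y[1],y[0]]); d=np.array(t[:2])-p[:2]
    return f"turn z {turn:.1f} deg; then x {d@x*1000:.0f} y {d@y*1000:.0f} mm"
def cur():
    from workcell import robot
    s=robot.state(); r=R.from_rotvec(s["orientation"]).as_matrix()
    print(round(s["time_s"],2),s["tcp_pos"].round(4),"yaw",np.degrees(np.arctan2(r[1,1],r[0,1])).round(1),"tilt z",r[:,2].round(3),"w",round(s["grip_width"],4),"F",round(s["grasp_force"],1),s["contact_force"].round(1),"q6",s["joint_pos"][5].round(2))
    return s["tcp_pos"],np.degrees(np.arctan2(r[1,1],r[0,1]))
E
python3 - <<'E'
from plan import *
p,y=cur()
for n,t,yt in [("drilled",(.466,.1405),56.6),("place",(.4477,.2872),-33.4),("plain",(.601,.121),62.9),("place",(.4895,.3506),-33.4),("long",(.6245,-.0075),-85.4),("place",(.4686,.3189),-33.4),("large",(.604,-.139),-33.4),("place",(.460,-.3288),-33.4),("stub",(.462,-.1333),-33.4),("place",(.46,-.3288),-33.4)]:
    print(n,delta(p,y,t,yt)); p,y=np.array(t),yt
E
```

```text
1.0 [0.1338 0.5592 0.2313] yaw 76.5 tilt z [-0.  0. -1.] w 0.0854 F 0.0 [-0.8 -0.8 -0. ] q6 -0.21
drilled turn z 19.9 deg; then x -508 y -167 mm
place turn z 90.0 deg; then x 112 y -96 mm
plain turn z -96.3 deg; then x -212 y -78 mm
place turn z 96.3 deg; then x 130 y -219 mm
long turn z 52.0 deg; then x 106 y 368 mm
place turn z -52.0 deg; then x 187 y -310 mm
large turn z -0.0 deg; then x -308 y 365 mm
place turn z -0.0 deg; then x -238 y -16 mm
stub turn z -0.0 deg; then x 164 y -106 mm
place turn z -0.0 deg; then x -164 y 106 mm
```

Emit:
{"fn": "arm_command", "kwargs": {"motion": [[[0, 0, 10], [0, 0, 0.02], 1], [[0, 0, 10], [0, 0, 0.02], 1], [[0, 0, 0], [-0.055, -0.018, 0], 1], [[0, 0, 0], [-0.055, -0.018, 0], 1], [[0, 0, 0], [-0.055, -0.018, 0], 1], [[0, 0, 0], [-0.055, -0.018, 0], 1], [[0, 0, 0], [-0.055, -0.018, 0], 1], [[0, 0, 0], [-0.055, -0.018, 0], 1], [[0, 0, 0], [-0.055, -0.018, 0], 1], [[0, 0, 0], [-0.055, -0.018, 0], 1]], "squeeze": 60}}

```text
time_s: 2.25
tcp_pos: [0.4226, 0.1949, 0.1917]
orientation: [0.904, 3.008, 0.001]
contact_force: [1.0, 0.7, -0.4]
grip_width: 0.0854
grasp_force: 0.0
```

```bash
python3 -c "
from plan import *
p,y=cur(); print(delta(p,y,(.466,.1405),56.6))"
```

```text
2.25 [0.4226 0.1949 0.1917] yaw 56.5 tilt z [ 0.001  0.    -1.   ] w 0.0854 F 0.0 [ 1.   0.7 -0.4] q6 -0.81
turn z -0.1 deg; then x -66 y -22 mm
```

Emit:
{"fn": "arm_command", "kwargs": {"motion": [[[0, 0, 0], [-0.033, -0.011, 0.04], 1], [[0, 0, 0], [-0.033, -0.011, 0.04], 1], [[0, 0, 0], [0, 0, 0.03], 1], [[0, 0, 0], [0, 0, 0.03], 1], [[0, 0, 0], [0, 0, 0.02], 1], [[0, 0, 0], [0, 0, 0.02], 1], [[0, 0, 0], [0, 0, 0.006], 1], [[0, 0, 0], [0, 0, 0], 1], [[0, 0, 0], [0, 0, 0], 0], [[0, 0, 0], [0, 0, 0], -0.3]]}}

```text
time_s: 3.5
tcp_pos: [0.4651, 0.1419, 0.0061]
orientation: [0.904, 3.007, 0.001]
contact_force: [-0.1, -0.1, 0.4]
grip_width: 0.0517
grasp_force: 0.0
```

Emit:
{"fn": "arm_command", "kwargs": {"motion": [[[0, 0, 0], [0, 0, 0], -1], [[0, 0, 0], [0, 0, 0], -1], [[0, 0, 0], [0, 0, 0], -1], [[0, 0, 0], [0, 0, 0], -1], [[0, 0, 0], [0, 0, 0], -1], [[0, 0, 0], [0, 0, 0], -1], [[0, 0, 0], [0, 0, 0], -1], [[0, 0, 0], [0, 0, 0], -1], [[0, 0, 0], [0, 0, -0.03], -1], [[0, 0, 0], [0, 0, -0.04], -1]]}}

```text
time_s: 4.75
tcp_pos: [0.4623, 0.1416, 0.0744]
orientation: [-0.903, -3.004, 0.003]
contact_force: [0.2, 0.6, -4.2]
grip_width: 0.0345
grasp_force: 62.2
```

```bash
python3 -c "
from plan import *
from look import *
p,y=cur()
q=cams.read_camera('scene'); cv2.imwrite('pics/s1.png',cv2.resize(q['image'][80:280,240:560],(800,500),interpolation=cv2.INTER_CUBIC)[:,:,::-1])"
```

```text
4.75 [0.4623 0.1416 0.0744] yaw 56.5 tilt z [-0.005 -0.    -1.   ] w 0.0345 F 62.2 [ 0.2  0.6 -4.2] q6 -0.94
```

View pics/s1.png

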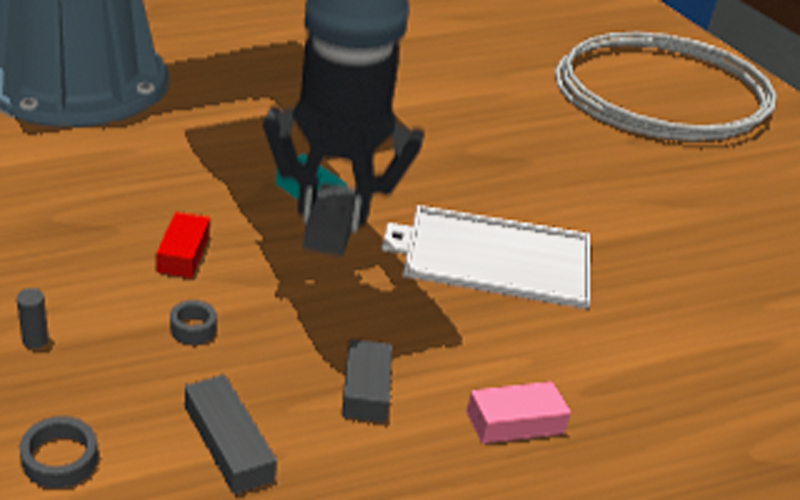

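Emit:
{"fn": "arm_command", "kwargs": {"motion": [[[0, 0, 10], [0, 0, -0.01], -1], [[0, 0, 10], [0, 0, -0.01], -1], [[0, 0, 10], [0, 0, -0.01], -1], [[0, 0, 10], [0, 0, 0], -1], [[0, 0, 10], [0, 0, 0], -1], [[0, 0, 10], [0, 0, 0], -1], [[0, 0, 10], [0, 0, 0], -1], [[0, 0, 10], [0, 0, 0], -1], [[0, 0, 10], [0, 0, 0], -1], [[0, 0, 0], [0, 0, 0], -1]]}}

```text
time_s: 6.05
tcp_pos: [0.4636, 0.1417, 0.1044]
orientation: [-2.765, -1.49, 0.002]
contact_force: [0.5, 0.5, -4.9]
grip_width: 0.0344
grasp_force: 62.2
```

Emit:
{"fn": "arm_command", "kwargs": {"motion": [[[0, 0, 0], [0.022, -0.018, 0], -1], [[0, 0, 0], [0.03, -0.026, 0], -1], [[0, 0, 0], [0.03, -0.026, 0], -1], [[0, 0, 0], [0.03, -0.026, 0], -1], [[0, 0, 0], [0, 0, 0], -1], [[0, 0, 0], [0, 0, 0], -1], [[0, 0, 0], [0, 0, 0], -1], [[0, 0, 0], [0, 0, 0], -1], [[0, 0, 0], [0, 0, 0], -1], [[0, 0, 0], [0, 0, 0], -1]]}}

```text
time_s: 7.3
tcp_pos: [0.4462, 0.2879, 0.1053]
orientation: [2.767, 1.488, 0.0]
contact_force: [0.1, 0.2, -4.9]
grip_width: 0.0346
grasp_force: 62.4
```

```bash
python3 -c "
from plan import *
from look import *
p,y=cur(); print(delta(p,y,(.4477,.2872),-33.4)); print(robot.state()['wrist_torque'])
q=cams.read_camera('scene'); cv2.imwrite('pics/s2.png',cv2.resize(q['image'][60:220,320:520],(800,600),interpolation=cv2.INTER_CUBIC)[:,:,::-1])"
```

```text
7.3 [0.4462 0.2879 0.1053] yaw -33.5 tilt z [ 0.  0. -1.] w 0.0346 F 62.4 [ 0.1  0.2 -4.9] q6 0.93
turn z -0.1 deg; then x 0 y 2 mm
[0.02159159 0.02188643 0.02602152]
```

View pics/s2.png

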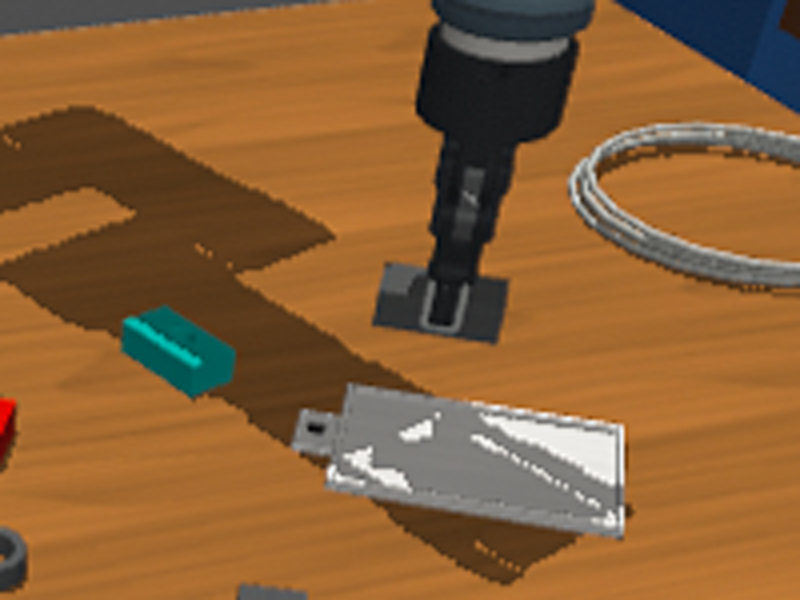

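The drilled bar hangs level in the fingers, at about (440,305) in the crop, parallel to the tray. Next I lower it and release.

Emit:
{"fn": "arm_command", "kwargs": {"motion": [[[0, 0, 0], [0, 0.002, 0.03], -1], [[0, 0, 0], [0, 0, 0.03], -1], [[0, 0, 0], [0, 0, 0.02], -1], [[0, 0, 0], [0, 0, 0.01], -1], [[0, 0, 0], [0, 0, 0.004], -1], [[0, 0, 0], [0, 0, 0.001], -1], [[0, 0, 0], [0, 0, 0], -1], [[0, 0, 0], [0, 0, 0], -1], [[0, 0, 0], [0, 0, 0], -1], [[0, 0, 0], [0, 0, 0], -1]]}}

```text
time_s: 8.6
tcp_pos: [0.4478, 0.2871, 0.0105]
orientation: [2.767, 1.488, 0.0]
contact_force: [-0.1, -0.2, -4.3]
grip_width: 0.0347
grasp_force: 62.3
```

Emit:
{"fn": "arm_command", "kwargs": {"motion": [[[0, 0, 0], [0, 0, 0.001], -1], [[0, 0, 0], [0, 0, 0], -1], [[0, 0, 0], [0, 0, 0], 0.2], [[0, 0, 0], [0, 0, 0], 0.2], [[0, 0, 0], [0, 0, 0], 0.2], [[0, 0, 0], [0, 0, 0], 0.2], [[0, 0, 0], [0, 0, 0], 0.2], [[0, 0, 0], [0, 0, -0.02], 0.2], [[0, 0, 0], [0, 0, -0.04], 0.5], [[0, 0, 0], [0, 0, -0.04], 1]]}}

```text
time_s: 9.85
tcp_pos: [0.4474, 0.2869, 0.1101]
orientation: [-2.767, -1.488, 0.002]
contact_force: [0.4, -0.1, -0.8]
grip_width: 0.0802
grasp_force: 0.0
```

Emit:
{"fn": "arm_command", "kwargs": {"motion": [[[0, 0, -10], [0, 0, 0], 1], [[0, 0, -10], [0, 0, 0], 1], [[0, 0, -10], [0, 0, 0], 1], [[0, 0, -10], [0, 0, 0], 1], [[0, 0, -10], [0, 0, 0], 1], [[0, 0, -10], [0, 0, 0], 1], [[0, 0, -10], [0, 0, 0], 1], [[0, 0, -10], [0, 0, 0], 1], [[0, 0, -10], [0, 0, 0], 1], [[0, 0, -6.3], [0, 0, 0], 1]]}}

```text
time_s: 11.1
tcp_pos: [0.4477, 0.287, 0.1092]
orientation: [-0.731, -3.055, 0.0]
contact_force: [-0.1, -0.2, -0.1]
grip_width: 0.0856
grasp_force: 0.0
```

```bash
python3 -c "
from plan import *
p,y=cur(); print(delta(p,y,(.601,.121),62.9))"
```

```text
11.1 [0.4477 0.287  0.1092] yaw 63.1 tilt z [-0. -0. -1.] w 0.0856 F 0.0 [-0.1 -0.2 -0.1] q6 -0.75
turn z 0.2 deg; then x -212 y -78 mm
```

Emit:
{"fn": "arm_command", "kwargs": {"motion": [[[0, 0, 0], [-0.053, -0.0195, 0], 1], [[0, 0, 0], [-0.053, -0.0195, 0], 1], [[0, 0, 0], [-0.053, -0.0195, 0], 1], [[0, 0, 0], [-0.053, -0.0195, 0], 1], [[0, 0, 0], [0, 0, 0.02], 1], [[0, 0, 0], [0, 0, 0.03], 1], [[0, 0, 0], [0, 0, 0.03], 1], [[0, 0, 0], [0, 0, 0.016], 1], [[0, 0, 0], [0, 0, 0.007], 1], [[0, 0, 0], [0, 0, 0], 1]]}}

```text
time_s: 12.35
tcp_pos: [0.6008, 0.1212, 0.0064]
orientation: [-0.737, -3.054, -0.0]
contact_force: [-0.0, -0.0, 0.3]
grip_width: 0.0854
grasp_force: 0.0
```

Emit:
{"fn": "arm_command", "kwargs": {"motion": [[[0, 0, 0], [0, 0, 0], 0], [[0, 0, 0], [0, 0, 0], -0.3], [[0, 0, 0], [0, 0, 0], -1], [[0, 0, 0], [0, 0, 0], -1], [[0, 0, 0], [0, 0, 0], -1], [[0, 0, 0], [0, 0, 0], -1], [[0, 0, 0], [0, 0, 0], -1], [[0, 0, 0], [0, 0, -0.03], -1], [[0, 0, 0], [0, 0, -0.04], -1], [[0, 0, 0], [0, 0, -0.03], -1]]}}

```text
time_s: 13.6
tcp_pos: [0.6002, 0.1208, 0.1067]
orientation: [-0.737, -3.053, 0.001]
contact_force: [-0.6, -0.1, -3.7]
grip_width: 0.0345
grasp_force: 61.5
```

Emit:
{"fn": "arm_command", "kwargs": {"motion": [[[0, 0, 10], [0, 0, 0], -1], [[0, 0, 10], [0, 0, 0], -1], [[0, 0, 10], [0, 0, 0], -1], [[0, 0, 10], [0, 0, 0], -1], [[0, 0, 10], [0, 0, 0], -1], [[0, 0, 10], [0, 0, 0], -1], [[0, 0, 10], [0, 0, 0], -1], [[0, 0, 10], [0, 0, 0], -1], [[0, 0, 10], [0, 0, 0], -1], [[0, 0, 6.5], [0, 0, 0], -1]]}}

```text
time_s: 14.85
tcp_pos: [0.5996, 0.1208, 0.1049]
orientation: [-2.772, -1.477, 0.004]
contact_force: [0.1, -0.6, -4.3]
grip_width: 0.0345
grasp_force: 61.5
```

```bash
cat > chk.py <<'E'
from plan import *; from look import *
p,y=cur(); T,S=cams.read_camera("top"),cams.read_camera("scene")
for pics in ([T,S],[T],[S]):
    q,f,n=fit(pics,"ltray",np.array([.4686,.3189,-2.153]))
    print("tray",q.round(4),round(f/n,3))
i=S["image"][60:260,240:500]; cv2.imwrite("pics/"+sys.argv[1]+".png",cv2.resize(i,(780,600),interpolation=cv2.INTER_CUBIC)[:,:,::-1])
print(delta(p,y,(.4895,.3506),-33.4))
E
python3 chk.py c1
```

```text
14.85 [0.5996 0.1208 0.1049] yaw -33.9 tilt z [-0.003 -0.    -1.   ] w 0.0345 F 61.5 [ 0.1 -0.6 -4.3] q6 0.6
tray [ 0.4647  0.3176 -2.1346] 0.427
tray [ 0.4344  0.3262 -1.5913] 0.496
tray [ 0.4647  0.3181 -2.1337] 0.27
turn z -0.5 deg; then x 131 y -218 mm
```

View pics/c1.png

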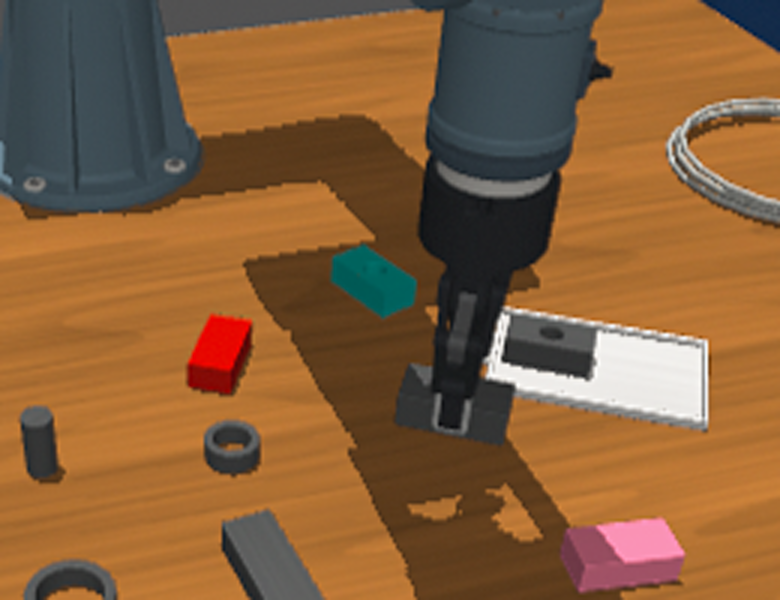

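The drilled bar lies in the tray at crop (548,345), with its inner end at x≈595 near the tray's middle. The plain bar is level in the fingers.

Emit:
{"fn": "arm_command", "kwargs": {"motion": [[[0, 0, -0.4], [0.026, -0.0435, 0], -1], [[0, 0, 0], [0.026, -0.0435, 0], -1], [[0, 0, 0], [0.026, -0.0435, 0], -1], [[0, 0, 0], [0.026, -0.0435, 0], -1], [[0, 0, 0], [0.026, -0.0435, 0], -1], [[0, 0, 0], [0, 0, 0], -1], [[0, 0, 0], [0, 0, 0], -1], [[0, 0, 0], [0, 0, 0.02], -1], [[0, 0, 0], [0, 0, 0.02], -1], [[0, 0, 0], [0, 0, 0], -1]]}}

```text
time_s: 16.2
tcp_pos: [0.4885, 0.3472, 0.0627]
orientation: [-2.765, -1.491, 0.01]
contact_force: [-0.1, 0.1, -4.1]
grip_width: 0.0346
grasp_force: 61.6
```

```bash
cat > chk2.py <<'E'
from plan import *; import look; from look import *
p,y=cur(); T,S=cams.read_camera("top"),cams.read_camera("scene")
TR={"T":(.4712,.3194),"S":(.4654,.32)}; th=np.radians(-123.2)
look.soft=lambda p:np.clip((110-p["image"].max(2).astype(float))/40,0,1)
for k,off,z in [a.split(",") for a in sys.argv[2:]]:
    off,z=float(off),float(z)
    for n,pp in (("T",T),("S",S)):
        c=np.array(TR[n])+off*np.array([np.cos(th),np.sin(th)])
        q,f,m=fit([pp],k,np.array([*c,th]),z,pad=3); d=q[:2]-TR[n]
        print(k,n,"tray x %.1f y %.1f mm yaw %.1f"%(1e3*(d@[np.cos(th),np.sin(th)]),1e3*(d@[-np.sin(th),np.cos(th)]),np.degrees(q[2]-th)),round(f/m,2))
cv2.imwrite("pics/"+sys.argv[1]+".png",np.hstack([cv2.resize(S["image"][100:220,380:500],(400,400),interpolation=cv2.INTER_CUBIC),cv2.resize(T["image"][160:270,140:250],(400,400),interpolation=cv2.INTER_CUBIC)])[:,:,::-1])
print(delta(p,y,(.4895,.3506),-33.4))
E
python3 chk2.py c2 drilled,.038,.003
```

```text
16.2 [0.4885 0.3472 0.0627] yaw -33.3 tilt z [-0.006 -0.003 -1.   ] w 0.0346 F 61.6 [-0.1  0.1 -4.1] q6 1.0
drilled T tray x 41.9 y -0.1 mm yaw 0.2 0.3
drilled S tray x 40.5 y -0.4 mm yaw -0.4 0.08
turn z 0.1 deg; then x 3 y -1 mm
```

View pics/c2.png

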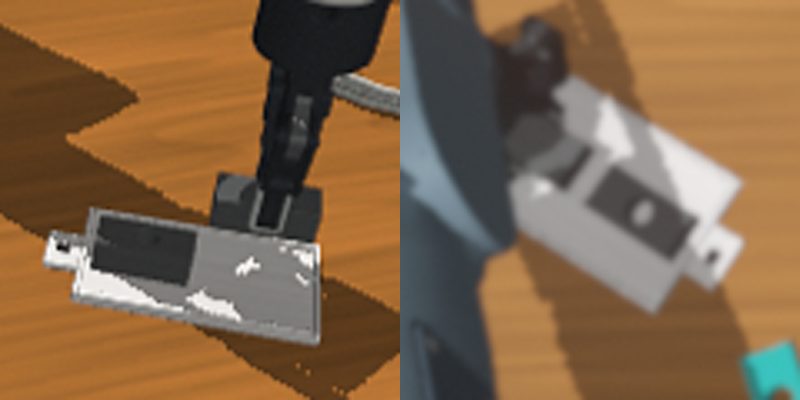

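Emit:
{"fn": "arm_command", "kwargs": {"motion": [[[0, 0, 0], [0, 0, 0.02], -1], [[0, 0, 0], [0, 0, 0.015], -1], [[0, 0, 0], [0, 0, 0], -1], [[0, 0, 0], [0, 0, 0], -1], [[0, 0, 0], [0, 0, 0], -1], [[0, 0, 0], [0, 0, 0], -1], [[0, 0, 0], [0, 0, 0], -1], [[0, 0, 0], [0, 0, 0], -1], [[0, 0, 0], [0, 0, 0], -1], [[0, 0, 0], [0, 0, 0], -1]]}}

```text
time_s: 17.55
tcp_pos: [0.4905, 0.349, 0.0313]
orientation: [2.764, 1.493, -0.0]
contact_force: [0.1, 0.1, -4.9]
grip_width: 0.0346
grasp_force: 61.7
```

```bash
cat > chk3.py <<'E'
from plan import *
p,y=cur(); print(delta(p,y,(.4895,.3506),-33.4))
E
python3 chk3.py
```

```text
17.55 [0.4905 0.349  0.0313] yaw -33.3 tilt z [-0. -0. -1.] w 0.0346 F 61.7 [ 0.1  0.1 -4.9] q6 1.0
turn z 0.1 deg; then x 1 y -2 mm
```

Emit:
{"fn": "arm_command", "kwargs": {"motion": [[[0, 0, 0], [-0.001, -0.002, 0.01], -1], [[0, 0, 0], [0, 0, 0.006], -1], [[0, 0, 0], [0, 0, 0.004], -1], [[0, 0, 0], [0, 0, 0.0015], -1], [[0, 0, 0], [0, 0, 0], -1], [[0, 0, 0], [0, 0, 0], -1], [[0, 0, 0], [0, 0, 0], 0.2], [[0, 0, 0], [0, 0, 0], 0.2], [[0, 0, 0], [0, 0, 0], 0.2], [[0, 0, 0], [0, 0, 0], 0.2]]}}

```text
time_s: 18.8
tcp_pos: [0.4885, 0.3493, 0.0098]
orientation: [2.764, 1.493, 0.001]
contact_force: [-0.3, -0.7, 0.4]
grip_width: 0.0513
grasp_force: 0.0
```

Emit:
{"fn": "arm_command", "kwargs": {"motion": [[[0, 0, 0], [0, 0, -0.02], 0.2], [[0, 0, 0], [0, 0, -0.04], 0.5], [[0, 0, 0], [0, 0, -0.04], 1], [[0, 0, 10], [0, 0, 0], 1], [[0, 0, 10], [0, 0, 0], 1], [[0, 0, 10], [0, 0, 0], 1], [[0, 0, 10], [0, 0, 0], 1], [[0, 0, 10], [0, 0, 0], 1], [[0, 0, 2], [0, 0, 0], 1], [[0, 0, 0], [0, 0, 0], 1]]}}

```text
time_s: 20.05
tcp_pos: [0.4885, 0.3494, 0.1106]
orientation: [-3.138, -0.134, -0.001]
contact_force: [-0.7, -0.4, 0.4]
grip_width: 0.0853
grasp_force: 0.0
```

```bash
python3 -c "
from plan import *
p,y=cur(); print(delta(p,y,(.6245,-.0075),-85.4))"
```

```text
20.05 [0.4885 0.3494 0.1106] yaw -85.1 tilt z [ 0.001  0.    -1.   ] w 0.0853 F 0.0 [-0.7 -0.4  0.4] q6 1.91
turn z 0.3 deg; then x 107 y 367 mm
```

Emit:
{"fn": "arm_command", "kwargs": {"motion": [[[0, 0, 0.3], [0.0134, 0.046, 0], 1], [[0, 0, 0], [0.0134, 0.046, 0], 1], [[0, 0, 0], [0.0134, 0.046, 0], 1], [[0, 0, 0], [0.0134, 0.046, 0], 1], [[0, 0, 0], [0.0134, 0.046, 0], 1], [[0, 0, 0], [0.0134, 0.046, 0], 1], [[0, 0, 0], [0.0134, 0.046, 0], 1], [[0, 0, 0], [0.0134, 0.046, 0], 1], [[0, 0, 0], [0, 0, 0], 1], [[0, 0, 0], [0, 0, 0], 1]]}}

```text
time_s: 21.3
tcp_pos: [0.6236, -0.0089, 0.1097]
orientation: [-3.139, -0.123, 0.001]
contact_force: [0.4, -0.1, 0.3]
grip_width: 0.0851
grasp_force: 0.0
```

```bash
python3 -c "
from plan import *
p,y=cur(); print(delta(p,y,(.6245,-.0075),-85.4))"; python3 chk2.py c3 drilled,.04,.003 plain,-.037,.003
```

```text
21.3 [ 0.6236 -0.0089  0.1097] yaw -85.5 tilt z [-0.001  0.001 -1.   ] w 0.0851 F 0.0 [ 0.4 -0.1  0.3] q6 1.29
turn z -0.1 deg; then x 1 y -1 mm
21.3 [ 0.6236 -0.0089  0.1097] yaw -85.5 tilt z [-0.001  0.001 -1.   ] w 0.0851 F 0.0 [ 0.4 -0.1  0.3] q6 1.29
drilled T tray x 119.1 y 78.8 mm yaw 55.4 0.53
drilled S tray x 40.8 y 2.0 mm yaw -0.5 0.29
plain T tray x 32.6 y 98.1 mm yaw 43.9 0.38
plain S tray x -34.1 y 1.3 mm yaw -3.6 0.35
turn z -52.1 deg; then x 226 y -310 mm
```

View pics/c3.png

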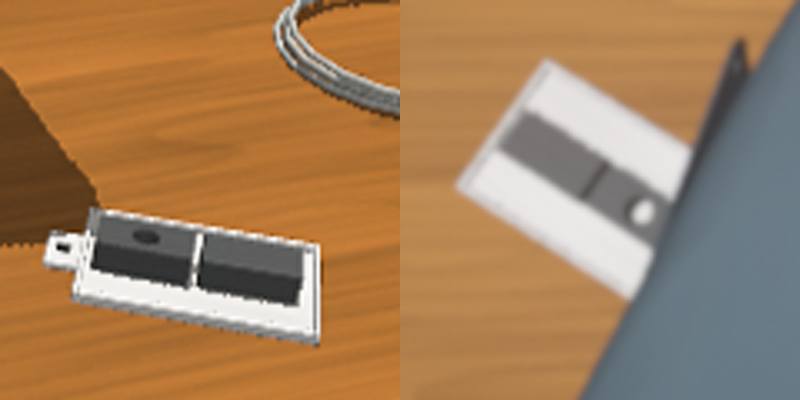

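Both short bars lie flat and in line, with a gap of about 5 mm at crop (195,262). Next comes the long bar.

Emit:
{"fn": "arm_command", "kwargs": {"motion": [[[0, 0, 0], [0.001, -0.001, 0.03], 1], [[0, 0, 0], [0, 0, 0.03], 1], [[0, 0, 0], [0, 0, 0.025], 1], [[0, 0, 0], [0, 0, 0.013], 1], [[0, 0, 0], [0, 0, 0.006], 1], [[0, 0, 0], [0, 0, 0], 0], [[0, 0, 0], [0, 0, 0], -0.3], [[0, 0, 0], [0, 0, 0], -1], [[0, 0, 0], [0, 0, 0], -1], [[0, 0, 0], [0, 0, 0], -1]], "squeeze": 80}}

```text
time_s: 22.65
tcp_pos: [0.6258, -0.0082, 0.0072]
orientation: [3.139, 0.122, 0.003]
contact_force: [-1.1, 0.3, 5.4]
grip_width: 0.0342
grasp_force: 83.3
```

Emit:
{"fn": "arm_command", "kwargs": {"motion": [[[0, 0, 0], [0, 0, 0], -1], [[0, 0, 0], [0, 0, -0.03], -1], [[0, 0, 0], [0, 0, -0.04], -1], [[0, 0, 0], [0, 0, -0.03], -1], [[0, 0, -10], [0, 0, 0], -1], [[0, 0, -10], [0, 0, 0], -1], [[0, 0, -10], [0, 0, 0], -1], [[0, 0, -10], [0, 0, 0], -1], [[0, 0, -10], [0, 0, 0], -1], [[0, 0, -2], [0, 0, 0], -1]]}}

```text
time_s: 23.9
tcp_pos: [0.6234, -0.0079, 0.1041]
orientation: [-2.766, -1.485, 0.004]
contact_force: [-0.2, -0.6, -7.3]
grip_width: 0.0342
grasp_force: 81.9
```

```bash
python3 -c "
from plan import *
p,y=cur(); print(delta(p,y,(.4682,.3185),-33.4))"
```

```text
23.9 [ 0.6234 -0.0079  0.1041] yaw -33.5 tilt z [-0.003  0.001 -1.   ] w 0.0342 F 81.9 [-0.2 -0.6 -7.3] q6 0.38
turn z -0.1 deg; then x 187 y -309 mm
```

Emit:
{"fn": "arm_command", "kwargs": {"motion": [[[0, 0, 0], [0.0234, -0.0386, 0], -1], [[0, 0, 0], [0.0234, -0.0386, 0], -1], [[0, 0, 0], [0.0234, -0.0386, 0], -1], [[0, 0, 0], [0.0234, -0.0386, 0], -1], [[0, 0, 0], [0.0234, -0.0386, 0], -1], [[0, 0, 0], [0.0234, -0.0386, 0], -1], [[0, 0, 0], [0.0234, -0.0386, 0], -1], [[0, 0, 0], [0.0234, -0.0386, 0], -1], [[0, 0, 0], [0, 0, 0], -1], [[0, 0, 0], [0, 0, 0], -1]]}}

```text
time_s: 25.15
tcp_pos: [0.4705, 0.3183, 0.1053]
orientation: [2.768, 1.484, -0.002]
contact_force: [-0.4, 0.1, -8.1]
grip_width: 0.0341
grasp_force: 82.8
```

Emit:
{"fn": "arm_command", "kwargs": {"motion": [[[0, 0, 0], [0, 0, 0.02], -1], [[0, 0, 0], [0, 0, 0.02], -1], [[0, 0, 0], [0, 0, 0.015], -1], [[0, 0, 0], [0, 0, 0], -1], [[0, 0, 0], [0, 0, 0], -1], [[0, 0, 0], [0, 0, 0], -1], [[0, 0, 0], [0, 0, 0], -1], [[0, 0, 0], [0, 0, 0], -1], [[0, 0, 0], [0, 0, 0], -1], [[0, 0, 0], [0, 0, 0], -1]]}}

```text
time_s: 26.4
tcp_pos: [0.4709, 0.3186, 0.0508]
orientation: [-2.768, -1.486, -0.0]
contact_force: [0.5, 0.4, -7.7]
grip_width: 0.0342
grasp_force: 82.7
```

```bash
python3 -c "
from plan import *
p,y=cur(); print(delta(p,y,(.4682,.3185),-33.4))
from look import *
S=cams.read_camera('scene'); cv2.imwrite('pics/c4.png',cv2.resize(S['image'][100:220,380:500],(500,500),interpolation=cv2.INTER_CUBIC)[:,:,::-1])"
```

```text
26.4 [0.4709 0.3186 0.0508] yaw -33.5 tilt z [ 0.  0. -1.] w 0.0342 F 82.7 [ 0.5  0.4 -7.7] q6 0.97
turn z -0.1 deg; then x -2 y -2 mm
```

View pics/c4.png

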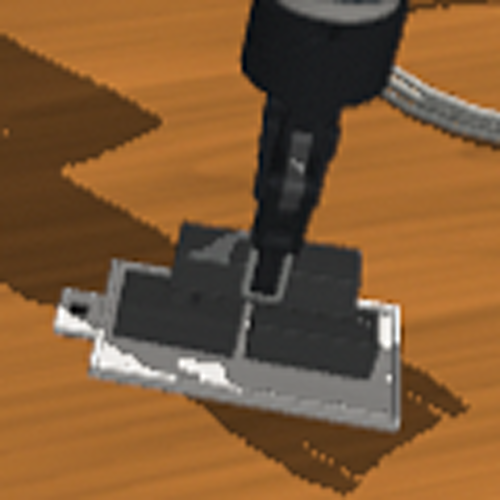

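```bash
python3 -c "
from look import *
S=cams.read_camera('scene'); th=np.radians(-123.2)
SH['b']=[boxpts(.1,.036,.025)]
for x in (0,-.005,-.01):
  uv=proj(S,place('b',(.4654+x*np.cos(th),.32+x*np.sin(th),th),.0445)[0]); c=(uv+.5-[380,100])*500/120
  print(x,c.round().astype(int).tolist())"
```

```text
0 [[352, 282], [362, 246], [350, 318], [361, 281], [175, 253], [182, 217], [168, 287], [176, 250]]
-0.005 [[361, 283], [371, 247], [360, 319], [370, 283], [183, 254], [191, 218], [177, 288], [185, 252]]
-0.01 [[370, 285], [381, 248], [369, 321], [380, 284], [192, 256], [199, 219], [186, 290], [194, 253]]
```

The held bar's corners, (182,225) and (360,250), match the predicted centred pose, so I lower it.

Emit:
{"fn": "arm_command", "kwargs": {"motion": [[[0, 0, 0], [0, -0.001, 0.007], -1], [[0, 0, 0], [0, 0, 0.005], -1], [[0, 0, 0], [0, 0, 0.002], -1], [[0, 0, 0], [0, 0, 0.0005], -1], [[0, 0, 0], [0, 0, 0], -1], [[0, 0, 0], [0, 0, 0], -1], [[0, 0, 0], [0, 0, 0], -1], [[0, 0, 0], [0, 0, 0], -1], [[0, 0, 0], [0, 0, 0], -1], [[0, 0, 0], [0, 0, 0], -1]]}}

```text
time_s: 27.75
tcp_pos: [0.4701, 0.3191, 0.0363]
orientation: [-2.768, -1.486, -0.0]
contact_force: [0.6, -0.1, -7.8]
grip_width: 0.0343
grasp_force: 82.9
```

Emit:
{"fn": "arm_command", "kwargs": {"motion": [[[0, 0, 0], [0, 0, 0.001], -1], [[0, 0, 0], [0, 0, 0.0005], -1], [[0, 0, 0], [0, 0, 0], -1], [[0, 0, 0], [0, 0, 0], 0], [[0, 0, 0], [0, 0, 0], 0.2], [[0, 0, 0], [0, 0, 0], 0.2], [[0, 0, 0], [0, 0, 0], 0.2], [[0, 0, 0], [0, 0, 0], 0.2], [[0, 0, 0], [0, 0, -0.03], 0.2], [[0, 0, 0], [0, 0, -0.05], 1]]}}

```text
time_s: 29.0
tcp_pos: [0.4685, 0.3184, 0.1137]
orientation: [-2.768, -1.485, 0.007]
contact_force: [0.2, -0.0, 0.0]
grip_width: 0.0678
grasp_force: 0.0
```

```bash
python3 -c "
from plan import *
p,y=cur(); print(delta(p,y,(.604,-.139),-33.4))"
```

```text
29.0 [0.4685 0.3184 0.1137] yaw -33.6 tilt z [-0.004 -0.002 -1.   ] w 0.0678 F 0.0 [ 0.2 -0.   0. ] q6 0.97
turn z -0.2 deg; then x -307 y 365 mm
```

Emit:
{"fn": "arm_command", "kwargs": {"motion": [[[0, 0, 0], [-0.0307, 0.0365, 0], 1], [[0, 0, 0], [-0.0307, 0.0365, 0], 1], [[0, 0, 0], [-0.0307, 0.0365, 0], 1], [[0, 0, 0], [-0.0307, 0.0365, 0], 1], [[0, 0, 0], [-0.0307, 0.0365, 0], 1], [[0, 0, 0], [-0.0307, 0.0365, 0], 1], [[0, 0, 0], [-0.0307, 0.0365, 0], 1], [[0, 0, 0], [-0.0307, 0.0365, 0], 1], [[0, 0, 0], [-0.0307, 0.0365, 0], 1], [[0, 0, 0], [-0.0307, 0.0365, 0], 1]]}}

```text
time_s: 30.25
tcp_pos: [0.6049, -0.14, 0.1148]
orientation: [2.768, 1.486, 0.0]
contact_force: [0.6, 0.6, -0.6]
grip_width: 0.0853
grasp_force: 0.0
```

Emit:
{"fn": "arm_command", "kwargs": {"motion": [[[0, 0, 0], [0, 0, 0.02], 1], [[0, 0, 0], [0, 0, 0.02], 1], [[0, 0, 0], [0, 0, 0.02], 1], [[0, 0, 0], [0, 0, 0], 1], [[0, 0, 0], [0, 0, 0], 1], [[0, 0, 0], [0, 0, 0], 1], [[0, 0, 0], [0, 0, 0], 1], [[0, 0, 0], [0, 0, 0], 1], [[0, 0, 0], [0, 0, 0], 1], [[0, 0, 0], [0, 0, 0], 1]]}}

```text
time_s: 31.5
tcp_pos: [0.6046, -0.1385, 0.0548]
orientation: [2.768, 1.486, 0.0]
contact_force: [-0.1, -0.2, 0.1]
grip_width: 0.0854
grasp_force: 0.0
```

```bash
python3 -c "
from plan import *
p,y=cur(); print(delta(p,y,(.604,-.139),-33.4))"; python3 chk2.py c5 long,0,.028
python3 -c "
from look import *
S=cams.read_camera('scene'); cv2.imwrite('pics/c5.png',np.hstack([cv2.resize(S['image'][100:220,380:500],(400,400),interpolation=cv2.INTER_CUBIC),cv2.resize(S['image'][180:300,210:330],(400,400),interpolation=cv2.INTER_CUBIC)])[:,:,::-1])"
```

```text
31.5 [ 0.6046 -0.1385  0.0548] yaw -33.6 tilt z [ 0.  0. -1.] w 0.0854 F 0.0 [-0.1 -0.2  0.1] q6 0.17
turn z -0.2 deg; then x -1 y -0 mm
31.5 [ 0.6046 -0.1385  0.0548] yaw -33.6 tilt z [ 0.  0. -1.] w 0.0854 F 0.0 [-0.1 -0.2  0.1] q6 0.17
long T tray x -109.0 y -51.2 mm yaw -7.0 0.48
long S tray x 1.8 y 35.6 mm yaw -3.5 0.1
turn z -0.2 deg; then x 345 y -365 mm
```

View pics/c5.png

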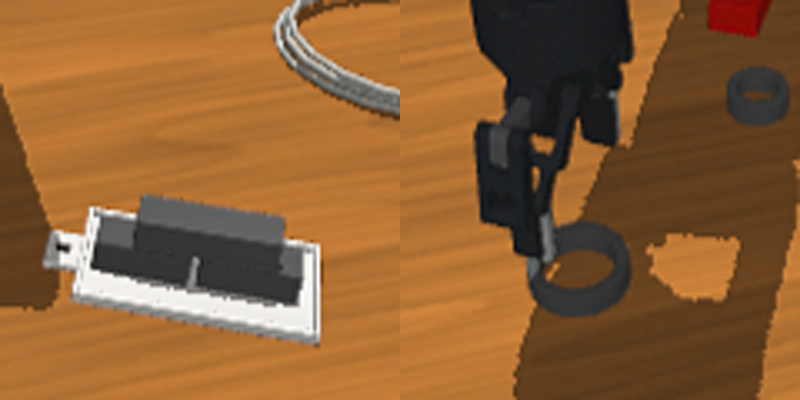

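The long bar sits across both short bars. The fingers are either side of the large ring, at crop (580,270).

Emit:
{"fn": "arm_command", "kwargs": {"motion": [[[0, 0, 0], [-0.001, 0, 0.02], 1], [[0, 0, 0], [0, 0, 0.015], 1], [[0, 0, 0], [0, 0, 0.01], 1], [[0, 0, 0], [0, 0, 0.006], 1], [[0, 0, 0], [0, 0, 0.002], 1], [[0, 0, 0], [0, 0, 0], 1], [[0, 0, 0], [0, 0, 0], 0.5], [[0, 0, 0], [0, 0, 0], 0.4], [[0, 0, 0], [0, 0, 0], 0.3], [[0, 0, 0], [0, 0, 0], 0.2]], "squeeze": 40}}

```text
time_s: 32.9
tcp_pos: [0.6046, -0.1395, 0.003]
orientation: [2.767, 1.485, 0.001]
contact_force: [-3.1, 0.6, 6.9]
grip_width: 0.0589
grasp_force: 41.4
```

Emit:
{"fn": "arm_command", "kwargs": {"motion": [[[0, 0, 0], [0, 0, 0], 0], [[0, 0, 0], [0, 0, 0], 0], [[0, 0, 0], [0, 0, 0], 0], [[0, 0, 0], [0, 0, 0], 0], [[0, 0, 0], [0, 0, 0], 0], [[0, 0, 0], [0, 0, -0.01], 0], [[0, 0, 0], [0, 0, -0.03], 0], [[0, 0, 0], [0, 0, -0.03], 0], [[0, 0, 0], [0, 0, -0.02], 0], [[0, 0, 0], [0, 0, 0], 0]]}}

```text
time_s: 34.15
tcp_pos: [0.6053, -0.1398, 0.0938]
orientation: [2.765, 1.484, 0.004]
contact_force: [0.8, -0.2, -1.9]
grip_width: 0.0584
grasp_force: 43.5
```

```bash
python3 -c "
from plan import *
p,y=cur(); print(delta(p,y,(.46,-.3288),-33.4))"
```

```text
34.15 [ 0.6053 -0.1398  0.0938] yaw -33.6 tilt z [ 0.004 -0.002 -1.   ] w 0.0584 F 43.5 [ 0.8 -0.2 -1.9] q6 0.17
turn z -0.2 deg; then x -238 y -17 mm
```

Emit:
{"fn": "arm_command", "kwargs": {"motion": [[[0, 0, 0], [-0.0476, -0.0034, 0], 0], [[0, 0, 0], [-0.0476, -0.0034, 0], 0], [[0, 0, 0], [-0.0476, -0.0034, 0], 0], [[0, 0, 0], [-0.0476, -0.0034, 0], 0], [[0, 0, 0], [-0.0476, -0.0034, 0], 0], [[0, 0, 0], [0, 0, 0], 0], [[0, 0, 0], [0, 0, 0.03], 0], [[0, 0, 0], [0, 0, 0.03], 0], [[0, 0, 0], [0, 0, 0], 0], [[0, 0, 0], [0, 0, 0], 0]]}}

```text
time_s: 35.4
tcp_pos: [0.4588, -0.3279, 0.0321]
orientation: [-2.768, -1.487, -0.0]
contact_force: [-0.3, -0.5, -0.8]
grip_width: 0.0585
grasp_force: 43.8
```

```bash
python3 -c "
from plan import *
p,y=cur(); print(delta(p,y,(.46,-.3288),-33.4))
from look import *
S=cams.read_camera('scene'); cv2.imwrite('pics/c6.png',cv2.resize(S['image'][150:290,90:230],(500,500),interpolation=cv2.INTER_CUBIC)[:,:,::-1])"
```

```text
35.4 [ 0.4588 -0.3279  0.0321] yaw -33.5 tilt z [ 0.  0. -1.] w 0.0585 F 43.8 [-0.3 -0.5 -0.8] q6 -0.25
turn z -0.1 deg; then x -0 y 1 mm
```

View pics/c6.png

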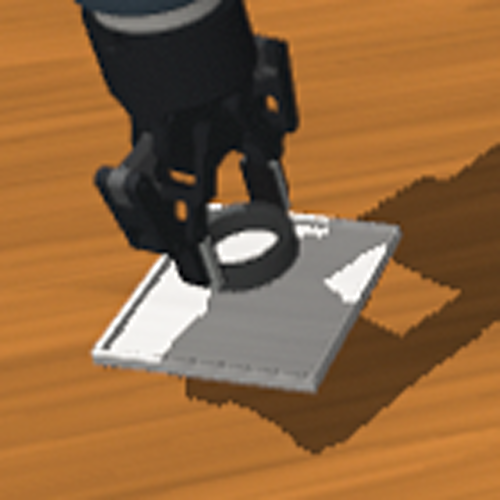

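The ring hangs at about (245,250) over the tray, slightly tipped about the finger axis, and it will level out on the floor. I lower it gently.

Emit:
{"fn": "arm_command", "kwargs": {"motion": [[[0, 0, 0], [0, 0.001, 0.008], 0], [[0, 0, 0], [0, 0, 0.005], 0], [[0, 0, 0], [0, 0, 0.003], 0], [[0, 0, 0], [0, 0, 0.003], 0], [[0, 0, 0], [0, 0, 0.002], 0], [[0, 0, 0], [0, 0, 0.002], 0], [[0, 0, 0], [0, 0, 0.001], 0], [[0, 0, 0], [0, 0, 0], 0], [[0, 0, 0], [0, 0, 0], 0], [[0, 0, 0], [0, 0, 0], 0]], "squeeze": 25}}

```text
time_s: 36.7
tcp_pos: [0.4592, -0.3288, 0.0079]
orientation: [2.768, 1.486, 0.0]
contact_force: [-0.8, 0.7, -0.9]
grip_width: 0.0585
grasp_force: 43.8
```

Emit:
{"fn": "arm_command", "kwargs": {"motion": [[[0, 0, 0], [0, 0, 0.001], 0], [[0, 0, 0], [0, 0, 0.001], 0], [[0, 0, 0], [0, 0, 0], 0], [[0, 0, 0], [0, 0, 0], 0.45], [[0, 0, 0], [0, 0, 0], 0.55], [[0, 0, 0], [0, 0, 0], 0.65], [[0, 0, 0], [0, 0, 0], 0.8], [[0, 0, 0], [0, 0, -0.02], 0.8], [[0, 0, 0], [0, 0, -0.04], 0.8], [[0, 0, 0], [0, 0, -0.04], 0.8]]}}

```text
time_s: 37.95
tcp_pos: [0.4593, -0.3289, 0.1081]
orientation: [2.768, 1.485, 0.0]
contact_force: [0.1, -0.8, 0.4]
grip_width: 0.0773
grasp_force: 0.0
```

```bash
python3 -c "
from plan import *
p,y=cur(); print(delta(p,y,(.462,-.1333),-33.4))"
```

```text
37.95 [ 0.4593 -0.3289  0.1081] yaw -33.6 tilt z [ 0. -0. -1.] w 0.0773 F 0.0 [ 0.1 -0.8  0.4] q6 -0.25
turn z -0.2 deg; then x 165 y -105 mm
```

Emit:
{"fn": "arm_command", "kwargs": {"motion": [[[0, 0, 0], [0.041, -0.0262, 0], 1], [[0, 0, 0], [0.041, -0.0262, 0], 1], [[0, 0, 0], [0.041, -0.0262, 0], 1], [[0, 0, 0], [0.041, -0.0262, 0], 1], [[0, 0, 0], [0, 0, 0], 1], [[0, 0, 0], [0, 0, 0], 1], [[0, 0, 0], [0, 0, 0], 1], [[0, 0, 0], [0, 0, 0], 1], [[0, 0, 0], [0, 0, 0.02], 1], [[0, 0, 0], [0, 0, 0], 1]]}}

```text
time_s: 39.2
tcp_pos: [0.4613, -0.1342, 0.0845]
orientation: [-2.766, -1.483, 0.003]
contact_force: [-0.8, 0.0, 0.2]
grip_width: 0.0853
grasp_force: 0.0
```

```bash
cat > chk6.py <<'E'
from plan import *; import look; from look import *
p,y=cur(); print(delta(p,y,(.462,-.1333),-33.4))
S,T=cams.read_camera('scene'),cams.read_camera('top'); base=look.soft
look.soft=lambda p:np.clip((110-p["image"].max(2).astype(float))/40,0,1)
for n,P,c in (("S",S,(.4579,-.3289)),("T",T,(.4632,-.3288))):
    q,f,m=fit([P],"large",np.array([*c,0.]),.003,pad=3); print("ring rel tray",n,((q[:2]-c)*1e3).round(1),round(f/m,2))
    # joint fit of stacked bars relative to tray, per camera
    th=np.radians(-123.2); t=np.array({"S":(.4654,.32),"T":(.4712,.3194)}[n])
    e=np.array([np.cos(th),np.sin(th)]); nn=np.array([-e[1],e[0]])
    uv=np.vstack([proj(P,place("ltray",(*t,th))[0])]); a=np.floor(uv.min(0)).astype(int)-6; b=np.ceil(uv.max(0)).astype(int)+6; a[1]-=8
    box=(a[0],a[1],*(b-a)); m=look.soft(P)[a[1]:b[1],a[0]:b[0]]
    def cost(v):
        r=0
        for k,x,yy,da,z in (("drilled",v[0],v[1],v[2],.003),("plain",v[3],v[4],v[5],.003),("long",v[6],v[7],v[8],.028)):
            r=np.maximum(r,render(P,k,np.array([*(t+(e*x+nn*yy)/1e3),th+da/20]),box,z))
        return ((r-m)**2).sum()
    r=minimize(cost,[40,0,0,-36,0,0,0,0,0],method="Powell",bounds=[(25,50),(-15,15),(-3,3),(-50,-25),(-15,15),(-3,3),(-15,15),(-15,15),(-3,3)])
    print(n,r.x.round(1),round(r.fun/m.sum(),2))
cv2.imwrite('pics/%s.png'%sys.argv[1],np.hstack([cv2.resize(S['image'][150:290,110:250],(400,400),interpolation=cv2.INTER_CUBIC),cv2.resize(S['image'][150:290,190:330],(400,400),interpolation=cv2.INTER_CUBIC)])[:,:,::-1])
E
python3 chk6.py c7
```

```text
39.2 [ 0.4613 -0.1342  0.0845] yaw -33.6 tilt z [-0.003  0.002 -1.   ] w 0.0853 F 0.0 [-0.8  0.   0.2] q6 0.06
turn z -0.2 deg; then x 1 y 0 mm
ring rel tray S [-0.4  0.8] 0.52
S [ 39.9  -0.1   0.2 -32.8  -1.7  -0.4   0.5  14.9  -1.6] 0.15
ring rel tray T [-80.  16.] 0.2
T [ 26.   -0.8  -0.5 -25.6   0.5  -0.5   7.4  -0.1  -0.4] 32.48
```

View pics/c7.png

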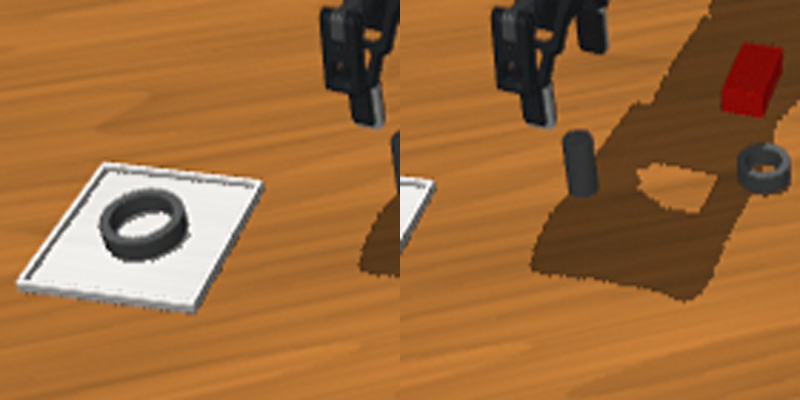

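```bash
cat > chk7.py <<'E'
from plan import *; import look; from look import *
cam=sys.argv[1]; P=cams.read_camera(cam); i=P["image"].astype(float); s=(i.max(2)-i.min(2))/(i.max(2)+1)
M=np.clip((.5-s)/.3,0,1)*np.clip((165-i.max(2))/40,0,1)
print("small ring",np.round((fit([P],"small",np.array([.4871,.0043,0.]))[0][:2])*1e3,1))
S=cam=="scene"; th=np.radians(-123.2); t=np.array((.4654,.32) if S else (.4712,.3194)); e=np.array([np.cos(th),np.sin(th)]); nn=np.array([-e[1],e[0]])
uv=proj(P,place("ltray",(*t,th))[0]); a=np.floor(uv.min(0)).astype(int)-2; b=np.ceil(uv.max(0)).astype(int)+2; a[1]-=6
box=(a[0],a[1],*(b-a)); m=M[a[1]:b[1],a[0]:b[0]]
def img(v):
    r=0
    for k,x,yy,da,z in (("drilled",v[0],v[1],v[2],.003),("plain",v[3],v[4],v[5],.003),("long",v[6],v[7],v[8],.028)):
        r=np.maximum(r,render(P,k,np.array([*(t+(e*x+nn*yy)/1e3),th+da/57.3]),box,z))
    return r
r=minimize(lambda v:((img(v)-m)**2).sum(),[40,0,0,-36,0,0,0,0,0],method="Powell",bounds=[(25,50),(-15,15),(-15,15),(-50,-25),(-15,15),(-15,15),(-15,15),(-15,15),(-15,15)])
print("bars",r.x.round(1),round(r.fun/m.sum(),2))
c=np.array((.4579,-.3289) if S else (.4632,-.3288)); pts=cyl(.06,.018); a=proj(P,pts+[*c,0]); a0=np.floor(a.min(0)).astype(int)-6; b0=np.ceil(a.max(0)).astype(int)+6; w,h=b0-a0
m2=M[a0[1]:b0[1],a0[0]:b0[0]]
def ring(v):
    Rm=R.from_rotvec([v[2],v[3],0]).as_matrix(); o=np.array([c[0]+v[0]/1e3,c[1]+v[1]/1e3,.012]); g=lambda Q:np.round(((proj(P,(Q-[0,0,.009])@Rm.T+o)-a0+.5)*4-.5)*16).astype(np.int32)
    z=np.zeros((h*4,w*4),np.uint8); cv2.fillConvexPoly(z,cv2.convexHull(g(pts)),1,shift=4)
    I=cyl(.044,.018); A=np.zeros_like(z);B=np.zeros_like(z); cv2.fillConvexPoly(A,g(I[:40]),1,shift=4); cv2.fillConvexPoly(B,g(I[40:]),1,shift=4)
    z[(A&B)>0]=0
    return cv2.GaussianBlur(cv2.resize(z.astype(np.float32),(int(w),int(h)),interpolation=cv2.INTER_AREA),(0,0),.7)
for tl in (0,1):
    f=lambda v:((ring([v[0],v[1],v[2]*.02*tl,v[3]*.02*tl])-m2)**2).sum()
    q=minimize(f,[0,0,0,0],method="Powell",bounds=[(-20,20)]*2+[(-25,25)]*2); print("ring mm",q.x[:2].round(1),"tilt",(q.x[2:]*.02*tl).round(2),round(q.fun/m2.sum(),3))
E
python3 chk7.py scene
```

```text
small ring [483.9   4.6]
bars [ 38.8   2.6  -5.5 -33.3   3.5   3.5  -0.2   3.5   0. ] 0.1
ring mm [-0.2  0.4] tilt [0. 0.] 0.127
ring mm [-0.3  0.6] tilt [-0.01 -0.02] 0.125
```

Emit:
{"fn": "arm_command", "kwargs": {"motion": [[[0, 0, 0], [0.001, 0, 0.02], 1], [[0, 0, 0], [0, 0, 0.02], 1], [[0, 0, 0], [0, 0, 0.01], 1], [[0, 0, 0], [0, 0, 0.01], 1], [[0, 0, 0], [0, 0, 0], 0.3], [[0, 0, 0], [0, 0, 0], 0], [[0, 0, 0], [0, 0, 0], -0.3], [[0, 0, 0], [0, 0, 0], -1], [[0, 0, 0], [0, 0, 0], -1], [[0, 0, 0], [0, 0, 0], -1]], "squeeze": 50}}

```text
time_s: 40.6
tcp_pos: [0.4634, -0.1336, 0.0264]
orientation: [2.767, 1.485, 0.001]
contact_force: [-0.1, 2.0, 5.5]
grip_width: 0.0228
grasp_force: 49.0
```

The ring is flat and centred, the bars are in place and the stub is gripped.

Emit:
{"fn": "arm_command", "kwargs": {"motion": [[[0, 0, 0], [0, 0, 0], -1], [[0, 0, 0], [0, 0, -0.03], -1], [[0, 0, 0], [0, 0, -0.04], -1], [[0, 0, 0], [0, 0, 0], -1], [[0, 0, 0], [-0.0405, 0.026, 0], -1], [[0, 0, 0], [-0.0405, 0.026, 0], -1], [[0, 0, 0], [-0.0405, 0.026, 0], -1], [[0, 0, 0], [-0.0405, 0.026, 0], -1], [[0, 0, 0], [0, 0, 0], -1], [[0, 0, 0], [0, 0, 0], -1]]}}

```text
time_s: 41.85
tcp_pos: [0.4592, -0.3246, 0.0941]
orientation: [-2.766, -1.483, 0.001]
contact_force: [0.7, 0.2, -2.0]
grip_width: 0.0225
grasp_force: 49.4
```

```bash
python3 -c "
from plan import *
p,y=cur(); print(delta(p,y,(.4593,-.3285),-33.5))
from look import *
S=cams.read_camera('scene'); cv2.imwrite('pics/c8.png',cv2.resize(S['image'][130:270,90:230],(500,500),interpolation=cv2.INTER_CUBIC)[:,:,::-1])"
```

```text
41.85 [ 0.4592 -0.3246  0.0941] yaw -33.6 tilt z [-0.002  0.003 -1.   ] w 0.0225 F 49.4 [ 0.7  0.2 -2. ] q6 -0.24
turn z -0.1 deg; then x -3 y 2 mm
```

View pics/c8.png

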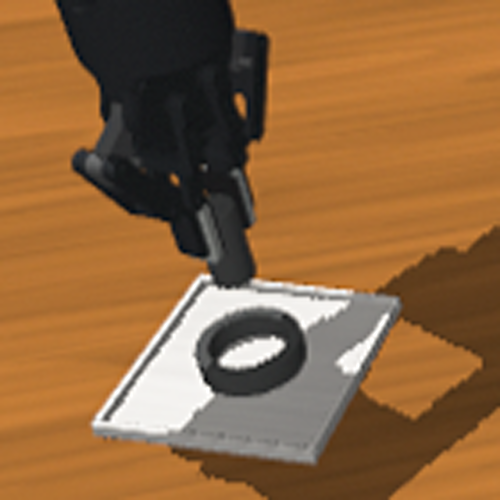

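The stub hangs upright at (232,240), above the ring at (250,350).

Emit:
{"fn": "arm_command", "kwargs": {"motion": [[[0, 0, 0], [-0.003, 0.002, 0.01], -1], [[0, 0, 0], [0, 0, 0.02], -1], [[0, 0, 0], [0, 0, 0], -1], [[0, 0, 0], [0, 0, 0.01], -1], [[0, 0, 0], [0, 0, 0.01], -1], [[0, 0, 0], [0, 0, 0.008], -1], [[0, 0, 0], [0, 0, 0.004], -1], [[0, 0, 0], [0, 0, 0.001], -1], [[0, 0, 0], [0, 0, 0], -1], [[0, 0, 0], [0, 0, 0], -1]]}}

```text
time_s: 43.15
tcp_pos: [0.4604, -0.3297, 0.0331]
orientation: [2.768, 1.485, 0.0]
contact_force: [-0.2, 0.2, -2.0]
grip_width: 0.0222
grasp_force: 49.4
```

Emit:
{"fn": "arm_command", "kwargs": {"motion": [[[0, 0, 0], [0, 0, 0.002], -1], [[0, 0, 0], [0, 0, 0.001], -1], [[0, 0, 0], [0, 0, 0.001], -1], [[0, 0, 0], [0, 0, 0], -1], [[0, 0, 0], [0, 0, 0], -1], [[0, 0, 0], [0, 0, 0], -1], [[0, 0, 0], [0, 0, 0], -1], [[0, 0, 0], [0, 0, 0], -1], [[0, 0, 0], [0, 0, 0], -1], [[0, 0, 0], [0, 0, 0], -1]]}}

```text
time_s: 44.4
tcp_pos: [0.4602, -0.3295, 0.0294]
orientation: [-2.768, -1.486, 0.0]
contact_force: [-1.9, 1.8, 5.4]
grip_width: 0.0223
grasp_force: 50.1
```

Emit:
{"fn": "arm_command", "kwargs": {"motion": [[[0, 0, 0], [0, 0, -0.0005], -1], [[0, 0, 0], [0, 0, 0], -0.4], [[0, 0, 0], [0, 0, 0], -0.2], [[0, 0, 0], [0, 0, 0], 0], [[0, 0, 0], [0, 0, 0], 0], [[0, 0, 0], [0, 0, 0], 0], [[0, 0, 0], [0, 0, -0.03], 0], [[0, 0, 0], [0, 0, -0.04], 0], [[0, 0, 0], [0, 0, -0.05], 0], [[0, 0, 0], [0, 0, -0.05], 0]]}}

```text
time_s: 45.65
tcp_pos: [0.46, -0.3292, 0.2007]
orientation: [-2.768, -1.486, 0.0]
contact_force: [1.5, -0.8, 0.4]
grip_width: 0.0425
grasp_force: 0.0
```

Emit:
{"fn": "arm_command", "kwargs": {"motion": [[[0, 0, 0], [0.04, 0, -0.02], 0], [[0, 0, 0], [0.04, 0, -0.02], 0], [[0, 0, 0], [0.04, 0, -0.02], 0], [[0, 0, 0], [0.04, 0, 0], 0], [[0, 0, 0], [0.04, 0, 0], 0], [[0, 0, 0], [0, 0, 0], 0], [[0, 0, 0], [0, 0, 0], 0], [[0, 0, 0], [0, 0, 0], 0], [[0, 0, 0], [0, 0, 0], 0], [[0, 0, 0], [0, 0, 0], 0]]}}

```text
time_s: 46.9
tcp_pos: [0.5705, -0.1634, 0.2593]
orientation: [2.769, 1.484, -0.0]
contact_force: [-0.2, -0.2, 0.5]
grip_width: 0.0426
grasp_force: 0.0
```

```bash
python3 chk7.py scene | grep -v mm; python3 -c "
from look import *
S,T=cams.read_camera('scene'),cams.read_camera('top'); r=lambda i:cv2.resize(i,(400,300),interpolation=cv2.INTER_CUBIC)
cv2.imwrite('pics/c9.png',np.vstack([np.hstack([r(S['image'][185:275,100:220]),r(S['image'][135:225,380:500])]),np.hstack([r(T['image'][160:250,385:505]),r(T['image'][165:255,135:255])])])[:,:,::-1])"
```

```text
small ring [484.3   4.6]
bars [ 39.2   2.5  -5.8 -33.6   3.5   3.5  -0.3   3.5   0. ] 0.09
```

View pics/c9.png

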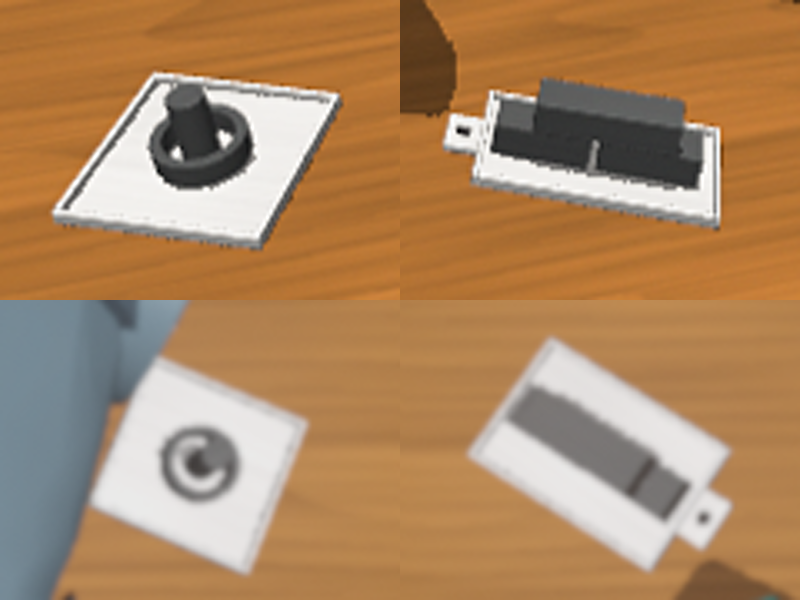

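The stub stands upright inside the ring and the long bar rests across both short bars. I'll check the long bar once from the top camera.

```bash
python3 chk7.py top | grep bars
```

```text
bars [ 38.5   1.5  -2.5 -30.9   1.2   0.9  -4.4   1.9   1. ] 0.05
```

```bash
python3 -c "
from workcell import robot
print(robot.job_done())"
```

```text
the job is handed in; nothing more can be done
None
```

Both kits are laid out as asked and the job is handed in at about 47 s; the final camera checks put every part I measured within tolerance (the stub was checked only by eye), but no verdict came back.

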